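# Slide the long bracket plate over the stand's edge and put it in the tray

## Task

On the black teardown stand lie two thin metal plates. Slide the long narrow one out over the stand's front edge, the one towards the robot, until about a third of its length sticks out, then grip the overhanging end, lift the plate clear of the stand and lay it flat on the floor of the shallow steel tray without dropping it. Leave the square plate where it lies.

Things in the scene. Friction and masses are not known exactly. Their poses are not given: they have to be found in the camera images.
- plate: Long narrow aluminium bracket plate, 160 mm (its x) by 40 mm (its y), 3 mm thick, 55 g, a dark hole near each end. Lies flat on the stand, long axis within 0.25 rad of the stand's x. Too thin to pick up flat; pressed from above with closed fingertips it drags along. Overhanging, it can be gripped across its width from above, tips reaching below it. Origin: centre of underside; z up.
- cover: Square flat cover plate, bare aluminium, 70 by 70 by 3 mm, with four small holes, lying flat on the stand beside the long plate. Not to be moved. Origin: centre of its underside; z is up.
- stand: Fixed low stand, flat black plastic top 240 mm deep (its x) by 360 mm wide (its y), 12 mm thick, upper surface 90 mm above the origin. Origin: on the bench under the top's centre. The straight front edge, towards the robot, is at x = -120 mm in its frame; open space below it. A 28 mm tall relay and an 18 mm plug stand near the far corners.
- tray: Fixed shallow open tray of bare steel on the bench, to one side of the stand (either side), outside 230 mm (its x axis) by 140 mm (its y axis), 20 mm high, walls and floor 3 mm thick. Origin: centre of its underside. A deeper grey plastic bin with connectors stands on the other side and is not it.
Not all that is in view belongs to the job. Of the things shaped like the plate, the aluminium one is meant.

How it is judged (in metres and radians):
On the way, in this order (a step that is already met when the one before it is completed fails the run):
1. the long plate lies on the stand with its end at least 20 mm out over the front edge (x of plate in the frame of stand below -0.06 m and z of plate in the frame of stand between 0.085 and 0.096 m and angle between the z axis of plate and the z axis of stand, either way round below 0.1 rad), for 0.2 s.
2. the long plate is held in the fingers, lifted clear of the stand (z of plate in the frame of stand above 0.105 m and contact force between plate and the fingers above 1 N), for 0.2 s.
At the end, for the whole second after the job is handed in: The long plate lies flat (within 0.08 rad) and at rest on the floor of the tray, inside its walls (centre within 50 mm along and 55 mm across of the tray's centre); the square plate is within 20 mm of where it was (x of plate in the frame of tray between -0.05 and 0.05 m and y of plate in the frame of tray between -0.055 and 0.055 m and z of plate in the frame of tray below 0.01 m and angle between the z axis of plate and the z axis of tray, either way round below 0.08 rad and linear speed of plate below 0.02 m/s and distance of cover from where it was at the start of the episode below 0.02 m); the robot touches nothing.
It fails at once if the square plate is moved by more than 20 mm (distance of cover from where it was at the start of the episode above 0.02 m).
It fails at once if the long plate is dropped: it falls freely, untouched, faster than 0.8 m/s (about 30 mm of fall) (linear speed of plate above 0.8 m/s and contact force between plate and anything else below 0.01 N).
It also fails if it takes over 51 s, if anything falls off the work surface, if the arm or the gripper's body presses on something with over 40 N, if the wrist force passes 120 N, or if a joint passes its speed limit or range.

## Robot

A 6-joint arm with a two-finger parallel gripper is mounted at the origin on the work surface. World frame = base frame: x ahead of the robot, y to its left, z up, the work surface at z = 0. Lengths are in mm, angles in rad, forces in N, time in s.
With the tool pointing down it reaches from about 350 to 875 mm from the base axis. Payload 4.2 kg.
Tool frame: the origin (TCP) lies midway between the tips of the shut fingers; the grasp point (between the pads) lies 19 mm behind it (arm.grip_depth is the distance from the TCP to the grasp point, in mm); z points along the fingers, x is the direction in which the jaws open and shut, and the axes are right-handed (so a half turn about z gives the same grasp; the last joint's range is limited). The gripper opens to 85 mm and grips with 20 to 120 N. Pads are 22 mm wide; open, the fingers measure 114 mm over their backs; the gripper's body (76 mm by 85 mm) begins 54 mm behind the grasp point. The pads swing forward as they close: fully open they stand 13 mm farther back than shut.
Start: joints at [1.5, 0.385, 0.008, 0, -1.194, -0.259], TCP at [202.376, 591.306, 231.312] pointing down, gripper open.
Joint ranges: [-3.14, 3.14], [-1.21, 2.06], [-1.07, 1.41], [-3.16, 2.05], [-2.99, -0.16], [-3.1, 3.1]. Speed limits (rad/s): [2.79, 2.79, 3.14, 3.14, 3.14, 3.14].

## Interface

Orientations are given as a unit quaternion [x, y, z, w].
In Python, from bench import arm, eyes, find_in, silhouettes gives the robot as it stands. The module is installed in compiled form; this text tells all that it offers.
- The arm moves only by the tool play_rows, never from a script. Its arguments are lists of equal length, an entry for each row: "offset": the shift along the world's x, y, z in mm, a list of three; "turn": the turn about the world's z in rad. In form: {"offset": [[x, y, z], ...], "turn": [turn, ...]}. A call has 1 to 12 rows; each row shifts and turns the pose as measured when the row begins; what a row does not reach is not made up. A row lasts 1/10 s, in which the tool goes at most 50 mm and 8.59 degrees, less where a joint would pass 70% of its speed; a pose out of reach is approached as far as the arm can. A call is refused whole if a number of a shift passes 50 or a number of a turn 0.15, either way. A call with a gripper value outside its range is refused whole. "grip" is the gripper's target within -1 to 1 (fully open at 1, half-way at 0, shut at -1), set as the call begins (left out, the last holds). The fingers move at their own pace and stop on an object; the grip force is fixed at half the most. Time passes only in rows, so rows that do not move let the fingers close. It gives the time, the measured TCP pose, the force and the opening at its end, in the units of the state.
- arm.read_state(): the state, without advancing time (a new reading comes with each control period).
- eyes.get_image(name): name is "scene" or "top"; returns (picture, depth): 384x512x3 uint8, red, green, blue; 384x512 float32, mm along the optical axis (not along the pixel's ray), 0 where there is no reading.
- eyes.camera_params(name): a dict with "camera_matrix" (3x3 intrinsics, pixels), "camera_from_world" (4x4, takes a point from world to camera coordinates). Camera axes: x right, y down, z forward; pixel columns grow to the right and rows downward; lengths in mm; the calibration is good to about 2 mm. A picture is of the moment at which its call begins. camera_params takes no time and is no camera call.
- arm.job_done(): hands the job in, once; it reports no verdict.
Trained networks look in the newest picture that a camera, given by its name, has taken for a name from the list of things; names that differ only in an ending like _2 or _b are one class to them, and where a whole thing is asked for, a point or a joint stands for the part that bears it (a point fixed in the world has none). Each returns a list of dicts, best first, with "score" (0 to 1); they miss things now and then, are a little off and sometimes report something else, mostly with a low value. They report only what shows in the picture. A call takes as long as a camera call. They do not tell look-alikes from the thing itself.
- find_in(camera, query): "bbox" ([centre column, centre row, width, height] in pixels, round what is visible of it).
- silhouettes(camera, query): "mask" (384x512 bool, what is visible of it) and "bbox" ([centre column, centre row, width, height] in pixels, round what is visible of it).
The state is a dict: "clock": time; "joints": joint angles; "joint_vel": joint speeds; "joint_efforts": joint torques, N m; "position": TCP position; "ee_rot": TCP orientation; "contact_force": force on the tool from outside, world axes, zero at the start; "wrist_torque": the same for the moment, N m; "gripper_width": finger opening in mm.
Only numpy, scipy, OpenCV 4.12 (cv2) and the standard library are available. Lean on these libraries where they do the work, as an engineer would, in place of code of your own. Each camera call takes 0.05 s, during which the arm holds its last target. There are 200 camera calls.

## Working session

There is one attempt and no reset: what is moved stays moved. The work goes in short steps, Python scripts to look and compute and a tool call to move; the robot and the scene stay as the last step left them, time stands still between calls to the robot, and variables do not carry over. Pictures are saved under pics/ and viewed, on a budget of 10 in all, crops included, one or two more only if the job needs it, and the job is handed in when it is done.

Besides the shell and the picture viewer there is one more tool, called after "Request:" as name([rows], argument=value, ...), one row to a line, values as JSON. play_rows: Moves the arm, as the interface text tells. Its arguments: {"type":"object","properties":{"offset":{"type":"array","items":{"type":"array","items":{"type":"number"}}},"turn":{"type":"array","items":{"type":"number"}},"grip":{"type":"number"}},"required":["offset","turn"]}

```bash
mkdir -p pics; cat > h.py <<'E'
import numpy as np, cv2
from bench import arm, eyes, find_in, silhouettes
def cloud(cam,depth):
    p=eyes.camera_params(cam);K=np.array(p["camera_matrix"]);T=np.linalg.inv(np.array(p["camera_from_world"]))
    v,u=np.mgrid[:384,:512]
    P=np.stack([(u-K[0,2])/K[0,0]*depth,(v-K[1,2])/K[1,1]*depth,depth],-1)
    return P@T[:3,:3].T+T[:3,3]
def save(n,im): cv2.imwrite("pics/"+n+".png",np.ascontiguousarray(im[...,::-1]))
def rect(P):
    return cv2.minAreaRect(P[:,:2].astype(np.float32))
E
python3 - <<'E'
from h import *
for c in("top","scene"):
    im,d=eyes.get_image(c); save(c+"0",im); X=cloud(c,d); np.savez(c+"0.npz",im=im,d=d,X=X)
    for q in("plate","cover","stand","tray"):
        for r in silhouettes(c,q):
            m=r["mask"]&(d>0)
            print(c,q,round(r["score"],2),np.round(r["bbox"]),np.round(np.median(X[m],0)) if m.any() else '', [np.round(a,1) for a in rect(X[m])] if m.sum()>3 else'', im[m].mean(0).round())
s=arm.read_state();print(s["clock"],s["position"],s["ee_rot"],s["gripper_width"],s["contact_force"])
E
```

```text
top plate 0.78 [228. 125.  12.  54.] [629. 109.  92.] [array([633.8, 109.1]), array([157. ,  39.6]), np.float64(0.4)] [196. 201. 201.]
top plate 0.72 [249. 208.  34.  55.] [403.  48.   3.] [array([404. ,  46.8]), array([159.7,  38.8]), np.float64(24.2)] [135. 100.  75.]
top cover 0.97 [272. 109.  31.  28.] [672. -22.  92.] [array([672.6, -21.4]), array([73.4, 70.8]), np.float64(5.7)] [199. 204. 204.]
top stand 0.77 [254. 121. 140.  98.] [632.  36.  89.] [array([661.7,  31. ]), array([272.5, 377.1]), np.float64(8.4)] [54. 54. 56.]
top tray 0.57 [390. 183.  60.  79.] [ 478. -371.    3.] [array([ 477.2, -368.2]), array([228.5, 141.7]), np.float64(5.7)] [179. 178. 178.]
scene plate 0.98 [393. 282.  24.  53.] [278. 428.   2.] [array([271.9, 420.4]), array([167.2,  40.7]), np.float64(50.2)] [241. 136. 171.]
scene plate 0.95 [207. 233.  62.  29.] [641. 111.  92.] [array([638.2, 107.2]), array([162.2,  48.4]), np.float64(0.8)] [214. 215. 211.]
scene plate 0.95 [273. 214.  35.  28.] [403.  45.   2.] [array([436.7,  66. ]), array([224.3,  61.2]), np.float64(33.7)] [130.  80.  46.]
scene cover 0.85 [176. 209.  29.  24.] [677. -20.  93.] [array([675.8, -22.3]), array([69.7, 76.8]), np.float64(4.7)] [223. 223. 219.]
scene stand 0.81 [198. 236. 150. 127.] [654.  94.  89.] [array([625.4, -24.1]), array([304.9, 479.5]), np.float64(8.5)] [51. 48. 49.]
scene tray 0.59 [194. 158.  72.  38.] [ 483. -373.    4.] [array([ 474.6, -382.8]), array([250.6, 179. ]), np.float64(5.4)] [168. 159. 156.]
0.5 [202.37052096 591.29175986 231.28506514] [-5.81423789e-01  8.13600870e-01 -1.88590425e-05 -2.99550912e-05] 85.51673310785036 [ 0.10608706  0.42034738 -1.27878575]
```

View pics/top0.png

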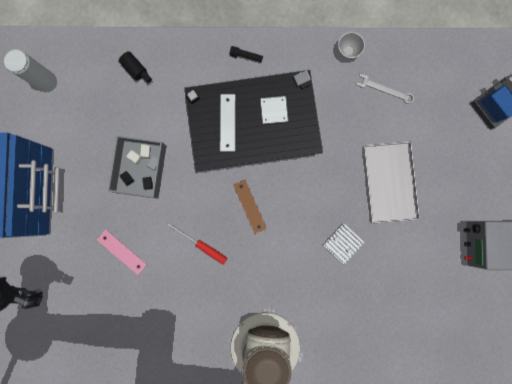

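View pics/scene0.png

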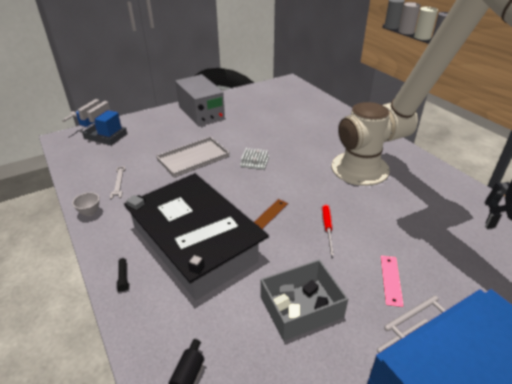

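The top view shows the aluminium plate at pixel (228,123) on the stand, the cover at (274,110) and the steel tray at (390,183). The brown plate (250,208) and pink plate (121,252) are decoys. Next I fit the stand's edge and refine the poses.

```bash
python3 - <<'E'
from h import *
f=np.load("top0.npz");X=f["X"];im=f["im"].astype(int)
z=X[...,2];m=(abs(z-90.5)<6)&(X[...,0]>480)&(X[...,0]<820)&(X[...,1]>-180)&(X[...,1]<250)
m=cv2.morphologyEx(m.astype(np.uint8),cv2.MORPH_OPEN,np.ones((3,3)))>0
print("stand",rect(X[m]), np.median(z[m&(im.sum(-1)<250)]))
b=m&(im.min(-1)>140)
n,l=cv2.connectedComponents(b.astype(np.uint8))
for i in range(1,n):
    P=X[l==i]
    if len(P)>30: print(len(P),P.mean(0).round(1),rect(P),np.median(P[:,2]))
# front edge
P=X[m]
for y in range(-120,200,40):
    s=P[abs(P[:,1]-y)<8]; print(y,s[:,0].min().round(1),s[:,0].max().round(1))
T=X[(z>-3)&(z<28)&(abs(X[...,0]-477)<150)&(abs(X[...,1]+370)<110)]; W=T[T[:,2]>10];print("traywalls",rect(W),W.mean(0),W[:,2].max())
E
```

```text
stand ((645.2373657226562, 36.90333557128906), (241.47811889648438, 360.67852783203125), 8.47768497467041) 89.56280623654004
710 [637.6 107.6  92. ] ((638.7325439453125, 108.85594940185547), (161.23667907714844, 39.648887634277344), 0.11716267466545105) 92.04420145681013
526 [674.  -21.9  91.9] ((674.54736328125, -21.907020568847656), (73.43692779541016, 69.93426513671875), 5.162896156311035) 91.82058205504097
-120 547.9 783.8
-80 540.0 782.1
-40 536.1 777.7
0 528.4 770.5
40 522.4 765.6
80 519.3 759.7
120 510.7 753.2
160 505.1 746.9
traywalls ((477.6275329589844, -368.55157470703125), (230.90647888183594, 142.52410888671875), 5.348920822143555) [ 480.19291164 -372.42156589   17.32518167] 27.263262567626953
```

Request:
play_rows([
  [0,0,10],
  [0,0,0],
], turn=[-0.15,-0.15], grip=-1)

```text
clock: 0.7
position: [202.4, 591.2, 241.4]
ee_rot: [-0.451, 0.893, -0.0, -0.0]
contact_force: [0.2, -0.1, -0.4]
gripper_width: 59.1
```

```bash
python3 - <<'E'
from h import *
s=arm.read_state();print(s["clock"],s["position"],s["joints"],s["ee_rot"])
E
```

```text
0.7 [202.35436595 591.18844098 241.41931044] [ 1.49939278e+00  3.78329406e-01  2.39744824e-02 -4.95400258e-04
 -1.21679095e+00 -5.63994069e-01] [-4.50757203e-01  8.92646548e-01 -3.07177141e-05 -2.89097998e-04]
```

Request:
play_rows([
  [33,-34,0],
  [33,-34,0],
  [33,-34,0],
  [33,-34,0],
  [33,-34,0],
  [33,-34,0],
  [33,-34,0],
  [33,-34,0],
  [33,-34,0],
  [33,-34,0],
  [33,-34,0],
  [33,-34,0],
], turn=[0.0525,0.0525,0.0525,0.0525,0.0525,0.0525,0.0525,0.0525,0.0525,0.0525,0.0525,0.0525])

```text
clock: 1.9
position: [606.8, 170.9, 243.5]
ee_rot: [0.717, -0.697, -0.001, -0.003]
contact_force: [1.2, 1.2, 0.6]
gripper_width: 0.1
```

Request:
play_rows([
  [26,-31,-20],
  [26,-31,-20],
  [0,0,-40],
  [0,0,-40],
  [0,0,-12],
  [0,0,-5],
  [0,0,0],
], turn=[-0.013,-0.013,0,0,0,0,0])

```text
clock: 2.6
position: [666.6, 99.2, 104.5]
ee_rot: [-0.705, 0.709, -0.002, 0.006]
contact_force: [-0.0, -1.7, 0.4]
gripper_width: 0.3
```

Request:
play_rows([
  [-3,10,-3],
  [0,0,-3],
  [0,0,0],
  [0,0,0],
], turn=[0,0,0,0])

```text
clock: 3.0
position: [666.2, 113.1, 104.8]
ee_rot: [-0.706, 0.708, -0.004, 0.011]
contact_force: [-0.1, -0.5, -0.8]
gripper_width: -0.3
```

Request:
play_rows([
  [0,0,-2],
  [0,0,-2],
  [0,0,0],
], turn=[0,0,0])

```text
clock: 3.3
position: [666.7, 113.5, 102.0]
ee_rot: [-0.706, 0.708, -0.005, 0.012]
contact_force: [0.1, 0.6, -0.3]
gripper_width: -0.0
```

Request:
play_rows([
  [0,0,-4],
  [0,0,-4],
  [0,0,-3],
], turn=[0,0,0])

```text
clock: 3.6
position: [667.1, 113.3, 93.1]
ee_rot: [-0.707, 0.707, -0.005, 0.012]
contact_force: [-9.2, 1.9, 22.8]
gripper_width: -0.2
```

Request:
play_rows([
  [-8,-0.5,-2],
  [-8,-0.5,-2],
  [-8,-0.5,-2],
  [-8,-0.5,-2],
  [-8,-0.5,-2],
], turn=[0,0,0,0,0])

```text
clock: 4.1
position: [640.4, 113.8, 93.5]
ee_rot: [0.708, -0.705, 0.016, -0.028]
contact_force: [3.9, -0.2, 5.0]
gripper_width: -0.0
```

```bash
cat > pl.py <<'E'
from h import *
def plate():
    im,d=eyes.get_image("top");X=cloud("top",d);z=X[...,2]
    b=(abs(z-92)<6)&(im.min(-1)>140)&(X[...,0]>400)&(X[...,0]<800)&(X[...,1]>-180)&(X[...,1]<250)
    n,l=cv2.connectedComponents(b.astype(np.uint8))
    for i in range(1,n):
        P=X[l==i]
        if len(P)>30: print(len(P),P.mean(0).round(1),rect(P))
    return im
if __name__=="__main__":
    import sys
    im=plate()
    if len(sys.argv)>1: save(sys.argv[1],cv2.resize(im[60:220,150:350],(800,640))[:600])
E
python3 pl.py drag1
```

```text
603 [674.1 -21.9  92.3] ((673.9568481445312, -21.589000701904297), (72.79158020019531, 69.55549621582031), 5.8306803703308105)
371 [572.  105.5  92.3] ((579.2078247070312, 107.2663345336914), (93.10420989990234, 36.798828125), 0.4062889814376831)
```

View pics/drag1.png

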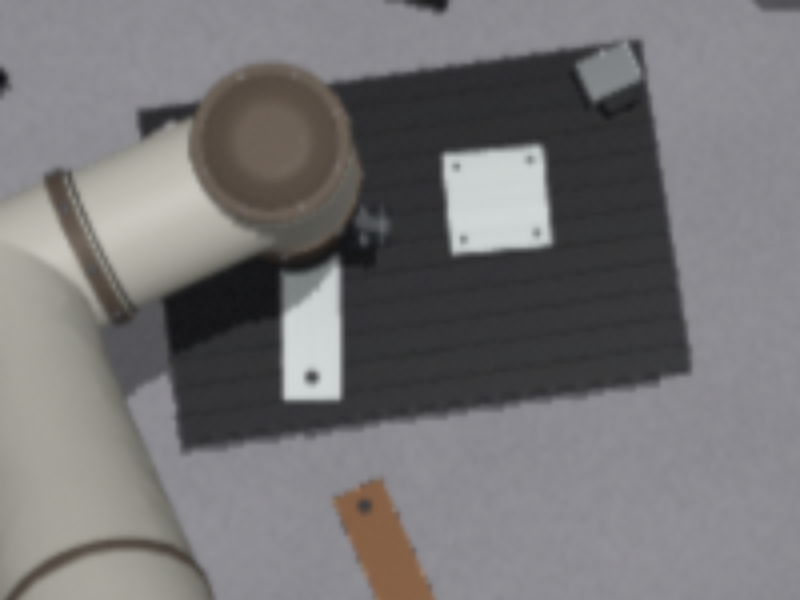

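Request:
play_rows([
  [-20,-0.5,-1.5],
  [-20,-0.5,-1.5],
  [-15,0,-1.5],
], turn=[0,0,0])

```text
clock: 4.45
position: [591.0, 114.7, 93.6]
ee_rot: [0.709, -0.704, 0.021, -0.036]
contact_force: [3.0, -0.3, 4.0]
gripper_width: 0.0
```

```bash
python3 pl.py; python3 -c "
from bench import arm;s=arm.read_state();print(s['joints'],s['joint_vel'])"
```

```text
607 [673.7 -22.1  92.2] ((674.1626586914062, -21.87667465209961), (73.0002212524414, 69.80060577392578), 5.604175090789795)
323 [525.2 104.1  92.6] ((531.538818359375, 105.53905487060547), (81.59710693359375, 39.45313262939453), 0.3236597776412964)
[ 0.46989558  0.43750912 -0.30362157  0.02336308 -0.74937763  1.09112736] [-0.00881421  0.0198525   0.04766052 -0.00691403 -0.04907022  0.02441612]
```

Request:
play_rows([
  [-18,-0.5,-1.5],
  [-15,-0.5,-1.5],
], turn=[0,0])

```text
clock: 4.7
position: [560.1, 115.3, 93.7]
ee_rot: [0.709, -0.703, 0.023, -0.041]
contact_force: [2.8, -0.1, 4.6]
gripper_width: 0.1
```

Request:
play_rows([
  [0,0,0],
  [0,0,0],
  [0,0,20],
  [0,0,30],
  [0,0,30],
  [0,0,30],
  [0,-50,10],
  [0,-50,0],
  [0,-50,0],
  [0,-50,0],
], turn=[0,0,0,0,0,0,0,0,0,0], grip=-1)

```text
clock: 5.7
position: [553.3, -85.4, 208.8]
ee_rot: [0.713, -0.701, 0.017, -0.03]
contact_force: [0.7, 0.8, 0.1]
gripper_width: -0.1
```

```bash
python3 pl.py drag2
```

```text
425 [683.3 -20.6  92.2] ((684.1327514648438, -20.933574676513672), (52.68783187866211, 69.71768188476562), 5.941883087158203)
```

View pics/drag2.png

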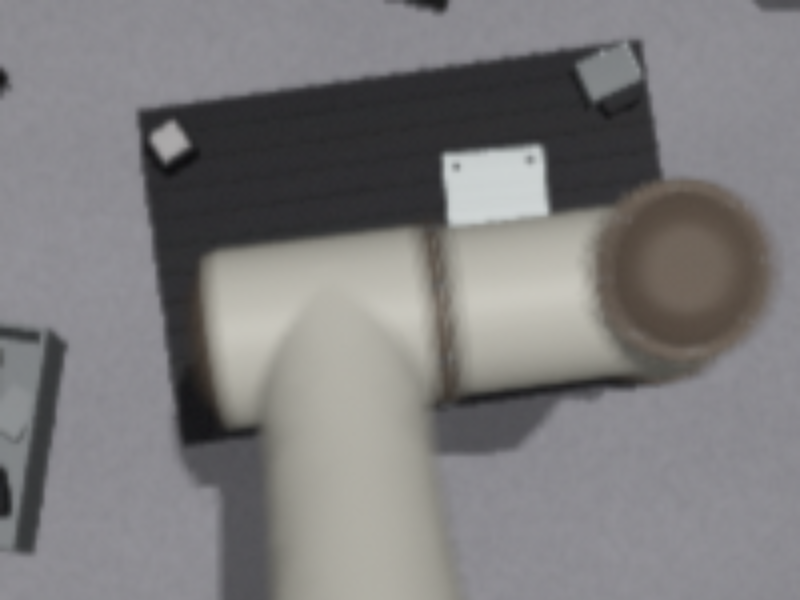

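Arm blocks the view (forearm over the plate); I'll move to the other side and look again.

Request:
play_rows([
  [-12,48,0],
  [-12,48,0],
  [-12,48,0],
  [-12,48,0],
  [-12,48,0],
  [-12,48,0],
  [-12,48,0],
  [0,20,0],
], turn=[0,0,0,0,0,0,0,0], grip=0.6)

```text
clock: 6.55
position: [461.1, 262.9, 198.8]
ee_rot: [-0.702, 0.712, -0.013, 0.018]
contact_force: [0.3, -0.3, -0.3]
gripper_width: 68.2
```

```bash
python3 pl.py drag3
```

```text
605 [673.8 -21.8  92.5] ((674.2910766601562, -21.806461334228516), (72.47345733642578, 70.36017608642578), 5.13344144821167)
785 [549.1 108.7  92.6] ((550.2515869140625, 108.9760971069336), (162.7824249267578, 40.18487548828125), 4.718701362609863)
```

View pics/drag3.png

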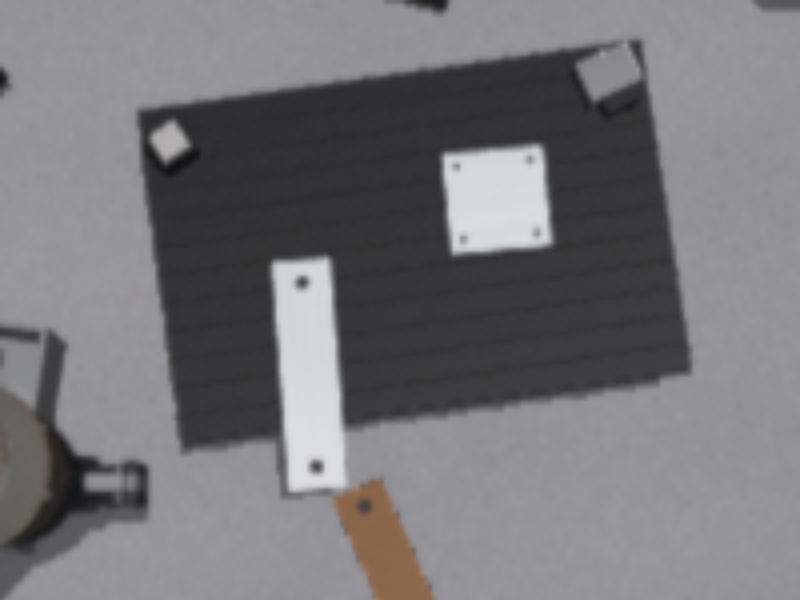

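The plate (pixels (300,258)-(316,490) in the crop) overhangs the front edge by about 43 mm, with a yaw of about 4.5°. The cover hasn't moved. I'll go to the overhanging end.

Request:
play_rows([
  [6,-40,-8],
  [6,-40,-8],
  [6,-40,-8],
  [6,-35,-8],
  [0,0,-8],
  [0,0,0],
], turn=[0.03,0.03,0.03,0,0,0], grip=0.6)

```text
clock: 7.2
position: [482.8, 105.3, 150.7]
ee_rot: [0.736, -0.677, 0.009, -0.011]
contact_force: [0.3, -0.3, 1.4]
gripper_width: 68.5
```

Request:
play_rows([
  [1,-0.5,-15],
  [0,0,-15],
  [0,0,-12],
  [0,0,-10],
  [0,0,-5],
  [0,0,0],
], turn=[0,0,0,0,0,0])

```text
clock: 7.8
position: [484.4, 107.6, 91.0]
ee_rot: [0.737, -0.675, 0.008, -0.01]
contact_force: [-0.4, 0.9, -0.6]
gripper_width: 68.1
```

Request:
play_rows([
  [0,-3,-7],
  [0,-1,-6],
  [0,0,-2],
  [0,0,0],
], turn=[0,0,0,0])

```text
clock: 8.2
position: [485.2, 104.1, 75.9]
ee_rot: [0.738, -0.675, 0.009, -0.011]
contact_force: [0.4, -0.1, 0.3]
gripper_width: 68.4
```

```bash
python3 - <<'E'
from h import *
im,d=eyes.get_image("scene"); save("pre",cv2.resize(im[150:310,120:320],(800,640))[:600])
E
```

```text
(no output)
```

View pics/pre.png

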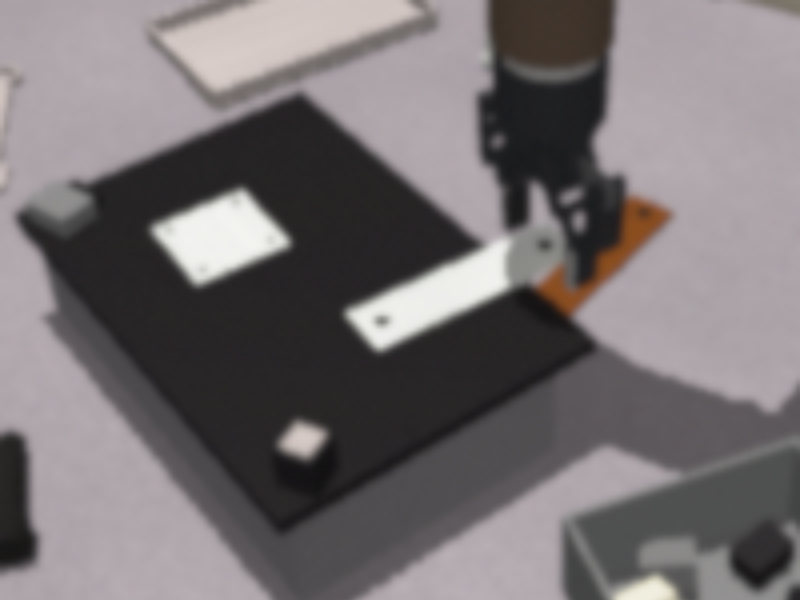

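The fingers straddle the overhanging end (crop ~(545,245)), with the tips below the plate. I'll close the gripper and lift slowly.

Request:
play_rows([
  [0,0,0],
  [0,0,0],
  [0,0,0],
  [0,0,0],
  [0,0,0],
  [0,0,0],
], turn=[0,0,0,0,0,0], grip=-1)

```text
clock: 8.85
position: [485.5, 104.2, 77.0]
ee_rot: [0.738, -0.675, 0.009, -0.012]
contact_force: [0.2, -1.0, 0.2]
gripper_width: 37.7
```

Request:
play_rows([
  [0,0,6],
  [0,0,10],
  [0,0,10],
  [0,0,10],
  [0,0,10],
  [0,0,5],
  [0,0,0],
  [0,0,0],
], turn=[0,0,0,0,0,0,0,0])

```text
clock: 9.65
position: [485.7, 104.4, 133.9]
ee_rot: [0.737, -0.675, 0.009, -0.013]
contact_force: [-0.7, -0.2, -1.2]
gripper_width: 37.5
```

```bash
python3 - <<'E'
from h import *
im,d=eyes.get_image("scene"); save("lift",cv2.resize(im[150:310,120:320],(800,640))[:600])
E
```

```text
(no output)
```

View pics/lift.png

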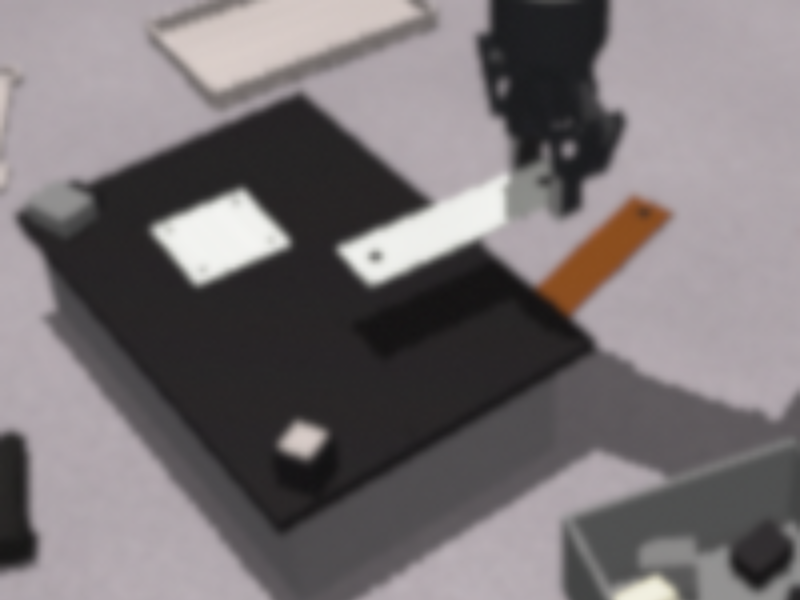

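The plate is held level and clear of the stand. I'll raise it and carry it to the tray.

Request:
play_rows([
  [0,-3,15],
  [-2,-10,15],
  [-5,-20,10],
  [-7,-35,5],
  [-7,-40,0],
  [-7,-40,0],
  [-7,-40,0],
  [-7,-40,0],
  [-7,-40,0],
  [-7,-40,0],
  [-7,-40,0],
  [-7,-30,0],
], turn=[0,0,0,0,0,0,0,0,0,0,0,0])

```text
clock: 10.9
position: [409.3, -284.1, 174.5]
ee_rot: [0.741, -0.671, 0.006, -0.009]
contact_force: [0.5, 0.3, -1.4]
gripper_width: 37.7
```

Request:
play_rows([
  [0,-35,0],
  [0,-25,-5],
  [0,-10,-10],
  [0,0,-15],
  [0,0,-20],
  [0,0,-20],
  [0,0,-15],
  [0,0,-8],
  [0,0,0],
], turn=[0,0,0,0,0,0,0,0,0])

```text
clock: 11.8
position: [404.0, -357.7, 70.8]
ee_rot: [0.739, -0.674, 0.0, -0.007]
contact_force: [-1.1, -0.3, -1.0]
gripper_width: 37.6
```

```bash
python3 - <<'E'
from h import *
for c in ("scene",):
    im,d=eyes.get_image(c); save("tr1",cv2.resize(im[60:220,120:320],(800,640))[:600])
E
```

```text
(no output)
```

View pics/tr1.png

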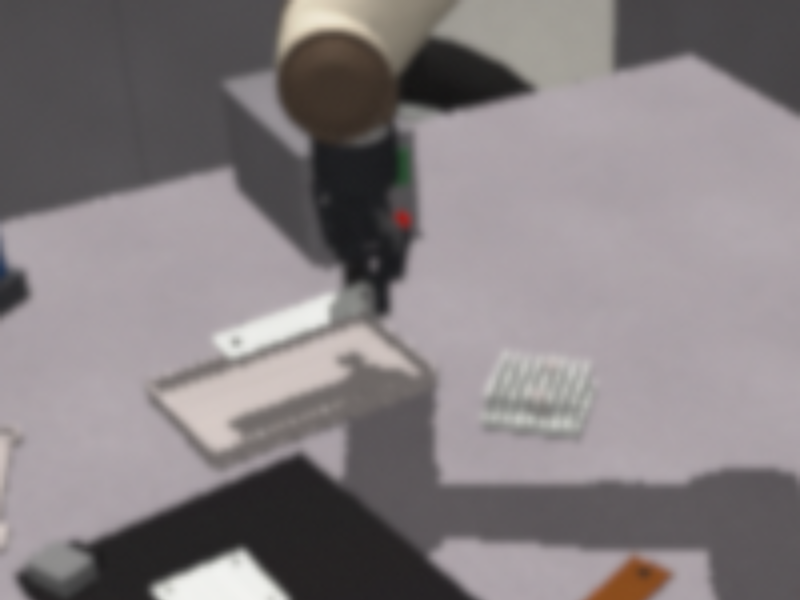

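Request:
play_rows([
  [6,-10,-5],
  [3,-7,-12],
  [0,0,-15],
  [0,0,-12],
  [0,0,-6],
  [0,0,0],
], turn=[0,0,0,0,0,0])

```text
clock: 12.45
position: [417.5, -378.9, 20.3]
ee_rot: [0.739, -0.674, 0.004, -0.008]
contact_force: [-1.0, 0.1, -0.6]
gripper_width: 37.8
```

Request:
play_rows([
  [-2,3,-5],
  [0,0,-5],
  [0,0,-4],
  [0,0,0],
], turn=[0,0,0,0])

```text
clock: 12.85
position: [415.8, -375.9, 6.1]
ee_rot: [0.739, -0.674, 0.005, -0.008]
contact_force: [-0.6, 0.2, -0.4]
gripper_width: 38.0
```

Request:
play_rows([
  [0,0,-3],
  [0,0,-3],
  [0,0,0],
], turn=[0,0,0])

```text
clock: 13.15
position: [416.6, -376.2, 2.6]
ee_rot: [0.74, -0.673, 0.006, -0.008]
contact_force: [0.2, -0.3, -0.7]
gripper_width: 37.8
```

Request:
play_rows([
  [0,0,-3],
  [0,0,-2],
], turn=[0,0])

```text
clock: 13.35
position: [417.0, -376.5, 2.0]
ee_rot: [0.74, -0.672, 0.007, -0.007]
contact_force: [-3.6, 4.5, 14.7]
gripper_width: 37.8
```

The tips are on the tray floor. I'll release here.

Request:
play_rows([
  [0,0,0.5],
  [0,0,0],
  [0,0,0],
  [0,0,0],
  [0,0,0],
], turn=[0,0,0,0,0], grip=0.5)

```text
clock: 13.85
position: [417.7, -376.9, 2.5]
ee_rot: [0.74, -0.672, 0.008, -0.008]
contact_force: [-0.2, -0.4, 0.6]
gripper_width: 64.4
```

Request:
play_rows([
  [0,0,8],
  [0,0,20],
  [0,0,40],
  [0,0,40],
  [0,30,30],
  [-10,45,0],
  [-10,45,0],
  [-10,45,0],
  [0,45,0],
  [0,45,0],
  [0,0,0],
], turn=[0,0,0,0,0,0,0,0,0,0,0])

```text
clock: 14.95
position: [386.3, -115.0, 150.0]
ee_rot: [0.739, -0.673, 0.011, -0.011]
contact_force: [0.6, -0.7, -0.1]
gripper_width: 64.0
```

```bash
python3 - <<'E'
from h import *
im,d=eyes.get_image("top"); save("end",cv2.resize(im[90:250,250:450],(800,640))[:600])
X=cloud("top",d);c=np.array([477.6,-368.6]);t=np.radians(5.35);R=np.array([[np.cos(t),np.sin(t)],[-np.sin(t),np.cos(t)]])
for q in("plate","cover"):
    for r in silhouettes("top",q):
        P=X[r["mask"]&(d>0)];w=rect(P);print(q,round(r["score"],2),w,"tray xy",R@(np.array(w[0])-c),np.percentile(P[:,2],[5,50,95]))
        A=np.c_[P[:,:2],np.ones(len(P))];print(np.linalg.lstsq(A,P[:,2],rcond=None)[0][:2])
s=arm.read_state();print(s["clock"],s["position"],s["contact_force"])
E
```

```text
plate 0.72 ((480.052978515625, -370.4631042480469), (159.41224670410156, 44.66123962402344), 5.189694881439209) tray xy [ 2.26857775 -2.08370248] [ 1.23399412  6.15388464 10.46225762]
[-0.00549894  0.03309485]
plate 0.72 ((269.27410888671875, 422.3948669433594), (163.7112579345703, 43.85118865966797), 51.024356842041016) tray xy [-133.66640849  806.9732633 ] [-2.6678815   2.7873178   7.51788783]
[ 0.00561767 -0.00986406]
plate 0.51 ((446.64105224609375, 65.93746948242188), (66.67518615722656, 39.69103240966797), 22.621028900146484) tray xy [  9.69196864 435.53109484] [-2.03102139  3.05201073  8.19779587]
[-0.00764555 -0.01223281]
cover 0.94 ((673.0236206054688, -22.414043426513672), (70.29195404052734, 66.93861389160156), 5.006784915924072) tray xy [226.85049935 326.45667241] [88.37361519 92.61885709 96.85354775]
[-0.00396851  0.00217513]
cover 0.15 ((479.69354248046875, -371.4658203125), (158.97230529785156, 43.0766716003418), 4.993305683135986) tray xy [ 1.81721479 -3.04853679] [ 1.17792153  6.18528474 10.47004909]
[-0.00646922  0.0373244 ]
15.1 [ 386.64708826 -118.55042201  149.65656416] [ 0.18246763  0.36467225 -0.47627384]
```

View pics/end.png

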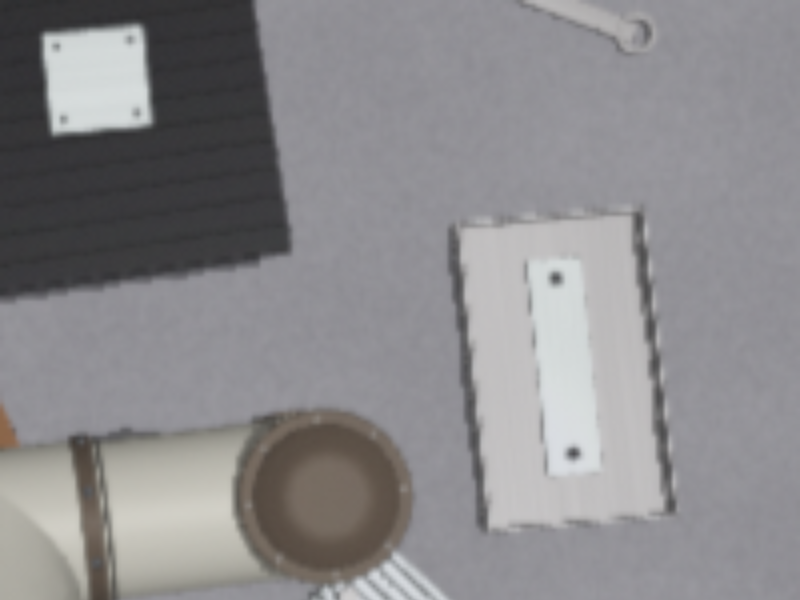

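The plate lies flat in the centre of the tray (crop (565,365)), with its median top at 6.2 mm against an expected 6. The cover is where it was and the robot is clear, so I'm handing in.

```bash
python3 -c "
from bench import arm;print(arm.job_done())"
```

```text
the job is handed in; nothing more can be done
None
```

I dragged the aluminium plate out over the stand's front edge, gripped the overhanging end, lifted it and laid it in the steel tray. I handed the job in at about 15 s; no verdict was reported.

**Last checks**
- **Plate:** its centre is about 2 mm from the tray's centre along each axis. Its median top height is 6.2 mm; 6 mm was expected for a plate lying on the tray floor.
- **Flatness:** the depth fit across the plate's narrow width showed about 0.033 rad of tilt. That is under the 0.08 rad limit, and I put it down to camera noise.
- **Cover:** it measured within about 2 mm of where it started, which is the measuring error.
- **Robot:** it is parked clear of everything, with no contact force.

**What differed from plan**
- **Overhang:** it came to about 43 mm, rather than the third of the length (53 mm) I aimed for. The plate slipped a little and turned by about 4.5° during the drag.
- **Release:** with the fingertips already on the tray floor, the plate still settled an estimated 12 mm, well under the drop limit.
- **View:** one check picture was blocked by the arm and had to be retaken.

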